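Press the food pusher into the slicer's feed slot and hold it on the interlock

TASK

Get the vegetable slicer ready to run: slide the shutter on its top fully open by the green grip, then put the red-handled food pusher foot first, upright, through the feed slot this uncovers and press it down until its collar meets the rim of the slot. The interlock plate in the slot is sprung, so finish while still holding the pusher pressed home; do not let go. Leave the tin, the spice jar, the salt shaker and the mug where they stand.

Things in the scene. Friction and masses are not known exactly. Their poses are not given: they have to be found in the camera images.
- slicer: White and grey vegetable slicer, fixed, 150 x 172 x 98 mm, on a wooden stove cover (top at z = 16 mm), turned up to 20 degrees, left or right of the pusher. Origin: under its middle, on the cover. x to its back (vents), away from outlet flap and dial; y to its left; z up. Two steel guides run along y, inner faces 31 mm either side of the slot's middle, 8.5 mm above the rim.
- slot_mouth (a point): Centre of the slot's mouth at its rim (95 mm above the cover), in the right half of the top. Axes as the slicer's. The slot is 48 mm along x and 26 mm along y, that is 2 mm more than the pusher's blade each way, slightly chamfered, straight down. 45 mm below the rim is the sprung orange interlock plate.
- shutter (a joint): Travel of the aluminium shutter plate along the slicer's +y (m): 0 closed over the slot, 0.050 fully open at its stop. It starts closed or up to 12 mm open; stays where it is left; about 1.5 N of friction.
- shutter_tab (a point): Centre of the top face of the green grip on the shutter; moves with it; axes as the slicer's. Grip: block 36 mm (x) by 14 mm (y), 20 mm tall, on the 4 mm shutter plate. At a travel q it is 47 mm + q from the slot's middle along +y, and 24.5 mm above the rim.
- interlock (a joint): How far the orange interlock plate in the slot is pressed down (m): 0 up, stop at 0.013. Spring 2.7 N at the start of travel, 8 N when pressed; it comes back up if the pusher is let go. With the pusher's collar on the rim it reads about 0.011.
- pusher: Food pusher, loose, 0.08 to 0.17 kg, 102 mm tall, standing on its foot on the cover. Origin: centre of the foot's underside; z up, x along its width, y across. White blade 46 (x) x 24 (y) mm up to 56 mm, its lowest 6 mm only 42 x 20; red collar 52 x 32 mm from 56 to 62 mm; red handle 38 (x) x 24 (y) mm from 62 to 102 mm. Same both ways round.
- pusher_grip (a point): Point in the middle of the pusher's handle, 84 mm above its foot, to be gripped across its 24 mm thickness (along the pusher's y). Mind the wrist: the microwave above has its front at x = 0.60 m from z = 0.44 m up, and its upright bar handle (x 0.55 to 0.60, y -0.35, z 0.50 to 0.80) stands out towards the robot.
- tuna_tin: Flat round tin, 86 mm across, 40 mm tall, on the counter left of the range. Origin: centre of its underside. Leave alone.
- spice_jar: Spice jar with a mustard-yellow cap, 42 mm across, 96 mm tall, standing behind the pusher. Origin: centre of its underside. Leave alone.
- mug: White mug, 92 mm across, 95 mm tall, on the counter right of the range. Origin: centre of its underside. Leave alone.
- shaker: Glass salt shaker with a grey cap, 44 mm across, 90 mm tall, standing behind the pusher. Origin: centre of its underside. Leave alone.

How it is judged:
By the outcome, as a careful person would: the job done as asked, in the order asked, and still so for the second after the job is handed in, while the arm keeps its last pose, push and grip.
It also fails if it takes over 61 s, if anything falls off the work surface, if the arm or the gripper's body presses on something with over 40 N, if the wrist force passes 120 N, or if a joint passes its speed limit or range.

ROBOT

A 7-joint arm with a two-finger parallel gripper is mounted at the origin on a cart in front of the work surface, level with it; the furniture and walls round the work are solid. World frame = base frame: x ahead of the robot, y to its left, z up, the work surface at z = 0. Lengths are in mm, angles in rad, forces in N, time in s.
With the tool pointing down it reaches from about 400 to 900 mm from the base axis. Payload 5.5 kg.
Tool frame: the origin (TCP) lies on the mounting face of the last link; the fingertips stand 173 mm ahead of it and the grasp point (between the pads) lies 155 mm ahead of it; z points along the fingers, y is the line along which they close (so a half turn about z gives the same grasp; the last joint's range is limited). The gripper opens to 85 mm and grips with 20 to 120 N. Pads are 22 mm wide; open, the fingers measure 114 mm over their backs; the gripper's body (76 mm by 85 mm) begins 54 mm behind the grasp point. The pads swing forward as they close: fully open they stand 13 mm farther back than shut.
Start: joints at [1.372, 0.501, -0.427, 1.55, 0.221, 1.138, -0.21], TCP at [289.639, -581.898, 404.71] pointing down, gripper open.
Joint ranges: [-2.88, 2.88], [-0.31, 2.03], [-1.54, 1.56], [0.2, 2.42], [-1.41, 4.55], [0.19, 2.02], [-2.57, 2.57]. Speed limits (rad/s): [2.57, 2.57, 3.14, 3.14, 3.14, 3.14, 3.14].

INTERFACE

Orientations are given as [roll, pitch, yaw] about the fixed x, y, z axes, in that order (R = Rz(yaw) Ry(pitch) Rx(roll)).
In Python, from rig import manip gives the robot as it stands.
- The arm moves only by the shell command python3 -m inch 'ROWS' [FORCE]. ROWS is a JSON object of lists of equal length, an entry for each row: "claw": the gripper's target within -1 to 1 (fully open at 1, half-way at 0, shut at -1); "dp": the shift along the world's x, y, z in mm, a list of three; "twist": the turn, a rotation vector about the world's x, y, z in degrees, a list of three. In form: {"claw": [claw, ...], "dp": [[dx, dy, dz], ...], "twist": [[ax, ay, az], ...]}. A call has 1 to 20 rows; each row is the pose to reach, as a shift and turn from the pose commanded when the call began; what a row does not reach only later rows make up. A row lasts 1/8 s, in which the tool goes at most 62.5 mm and 10.7 degrees, less where a joint would pass 70% of its speed; a pose out of reach is approached as far as the arm can. A call with a gripper value outside its range is refused whole. The fingers move at their own pace and stop on an object; FORCE is the grip in N (left out, the last holds). Time passes only in rows, so rows that repeat a pose let the fingers close. It gives the time, the measured TCP pose, the force, the opening and the grip force at its end, in the units of the state.
- manip.get_obs(): the state, without advancing time (a new reading comes with each control period).
- manip.read_camera(name): name is "scene" or "top" or "wrist"; returns a dict with "color" (420x560x3 uint8, red, green, blue), "fx", "fy", "cx", "cy" (pixels), "k1" (the pictures are not rectified: a ray, as slopes to the right and down, at radius r is drawn at 1 + k1 r^2 times it, then the intrinsics apply), "world_from_camera" (4x4, takes a point from camera to world coordinates). Camera axes: x right, y up, looking along -z (the intrinsics and any distortion apply to the point x, -y, -z); pixel columns grow to the right and rows downward; lengths in mm; the calibration is good to about 2 mm. A picture is of the moment at which its call begins. There is no depth.
- manip.close_job(): hands the job in; it is judged then, once.
The state is a dict: "clock": time; "qpos": joint angles; "joint_vel": joint speeds; "joint_torque": joint torques, N m; "position": TCP position; "tool_rot": TCP orientation; "force": force on the tool from outside, world axes, zero at the start; "wrist_torque": the same for the moment, N m; "grip_width": finger opening in mm; "grip_force": force on a finger pad.
Only numpy, scipy, OpenCV 4.12 (cv2) and the standard library are available. Lean on these libraries where they do the work, as an engineer would, in place of code of your own. Each camera call takes 0.05 s, during which the arm holds its last target. There are 200 camera calls.

## Working session

There is one attempt and no reset: what is moved stays moved. The work goes in short steps, Python scripts to look and compute and a shell command to move; the robot and the scene stay as the last step left them, time stands still between calls to the robot, and variables do not carry over. Pictures are saved under pics/ and viewed, at most 13 in all, crops included, and the job is handed in when it is done.

```bash
mkdir -p pics; ls; cat > h.py <<'E'
import numpy as np, cv2
from rig import manip
def cam(n):
    c=manip.read_camera(n); c['bgr']=cv2.cvtColor(np.asarray(c['color']),cv2.COLOR_RGB2BGR); return c
def ray(c,uv):
    K=np.array([[c['fx'],0,c['cx']],[0,c['fy'],c['cy']],[0,0,1.]])
    p=cv2.undistortPoints(np.array(uv,float).reshape(-1,1,2),K,np.array([c['k1'],0,0,0.])).reshape(-1,2)
    T=np.asarray(c['world_from_camera'])
    d=np.c_[p[:,0],-p[:,1],-np.ones(len(p))]@T[:3,:3].T
    return T[:3,3],d
def onz(c,uv,z):
    o,d=ray(c,uv); return o+d*((z-o[2])/d[:,2])[:,None]
E
python3 - <<'E'
from h import *
for n in ("scene","top","wrist"):
    c=cam(n); cv2.imwrite(f"pics/{n}0.png",c['bgr']); print(n,c['fx'],c['k1'],np.round(c['world_from_camera'],3).tolist())
o=manip.get_obs();print(o)
E
```

```text
pics
scene 424.04538839163956 0.04170471214204314 [[0.746, 0.344, -0.57, -361.502], [-0.666, 0.357, -0.655, -1033.912], [-0.022, 0.868, 0.496, 863.854], [0.0, 0.0, 0.0, 1.0]]
top 520.88811933241 -0.16429261820912303 [[-0.041, 0.978, -0.205, 202.7], [-0.999, -0.039, 0.011, -1.056], [0.003, 0.206, 0.979, 1769.387], [0.0, 0.0, 0.0, 1.0]]
wrist 373.1019935968058 -0.025037906185274374 [[0.445, 0.864, 0.234, 348.327], [-0.895, 0.431, 0.114, -552.444], [-0.002, -0.26, 0.966, 371.624], [0.0, 0.0, 0.0, 1.0]]
{'clock': 0.15, 'qpos': array([ 1.37223701,  0.50167334, -0.42682807,  1.55119569,  0.22079988,
        1.13831149, -0.21027488]), 'joint_vel': array([ 0.0001365 , -0.00268411, -0.00107724, -0.00252014,  0.00101609,
       -0.00116211,  0.00027753]), 'joint_torque': array([-6.63489845e-03, -5.70041370e+01, -5.82501188e+00, -2.81286514e+01,
        1.07135731e-02,  7.73813634e-03, -6.18552079e-06]), 'position': array([ 289.43154241, -581.70371274,  403.87762999]), 'tool_rot': array([-3.14005488e+00, -6.44608535e-05,  4.61820895e-01]), 'force': array([-0.89354726, -0.6168253 , -0.70341446]), 'wrist_torque': array([-0.00509698,  0.00498699,  0.02036384]), 'grip_force': 0.0, 'grip_width': 85.31220757251242}
```

View pics/scene0.png

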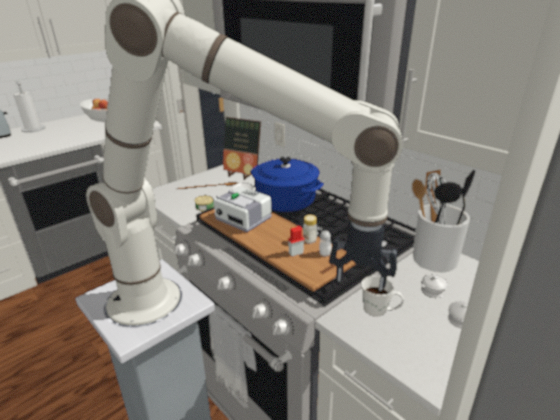

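View pics/top0.png

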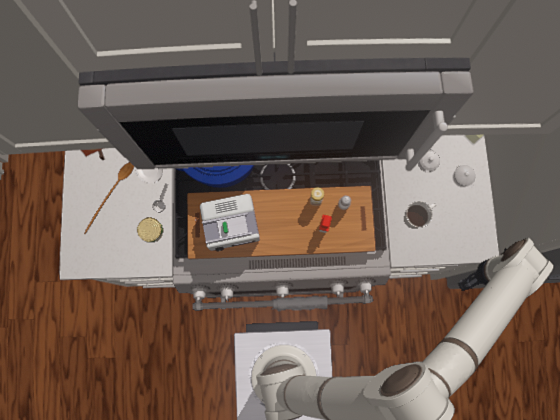

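The scene shows the slicer left, with the pusher, yellow-capped jar and shaker to its right. In the top view the green grip is at about (225,228), the slicer at (230,221), the red pusher at (325,222), the jar at (317,195) and the shaker at (345,202).

```bash
cat >> h.py <<'E'
def blob(c,kind,z,roi=None):
    h=cv2.cvtColor(c['bgr'],cv2.COLOR_BGR2HSV); H,S,V=cv2.split(h)
    m={'red':((H<8)|(H>172))&(S>150)&(V>90),'green':(H>50)&(H<90)&(S>90)&(V>50)}[kind].astype(np.uint8)
    if roi: 
        k=np.zeros_like(m);k[roi[1]:roi[3],roi[0]:roi[2]]=1;m*=k
    n,l,s,ce=cv2.connectedComponentsWithStats(m); i=1+np.argmax(s[1:,4])
    ys,xs=np.nonzero(l==i); P=onz(c,np.c_[xs,ys],z)[:,:2].astype(np.float32)
    r=cv2.minAreaRect(P); print(kind,s[i],ce[i].round(1),'mean',P.mean(0).round(1),'rect',r); return l==i,P
E
python3 - <<'E'
from h import *
c=cam('top'); roi=(180,180,380,260)
blob(c,'red',118,roi);blob(c,'green',135.5,roi)
cv2.imwrite('pics/crop.png',cv2.resize(c['bgr'][180:260,185:370],None,fx=4,fy=4,interpolation=cv2.INTER_CUBIC))
for uv in ((317,194),(345,201)): print(onz(c,[uv],110).round(0))
E
```

```text
red [319 215  13  16 150] [325.2 222.5] mean [ 491.5 -153.6] rect ((491.2847595214844, -153.60482788085938), (32.084381103515625, 51.05564880371094), 73.05834197998047)
green [223 222   5  11  39] [224.8 227.1] mean [486.3 168.4] rect ((486.5066833496094, 168.7568359375), (33.05611801147461, 11.869044303894043), 10.020639419555664)
[[ 589. -133.  110.]]
[[ 561. -223.  110.]]
```

View pics/crop.png

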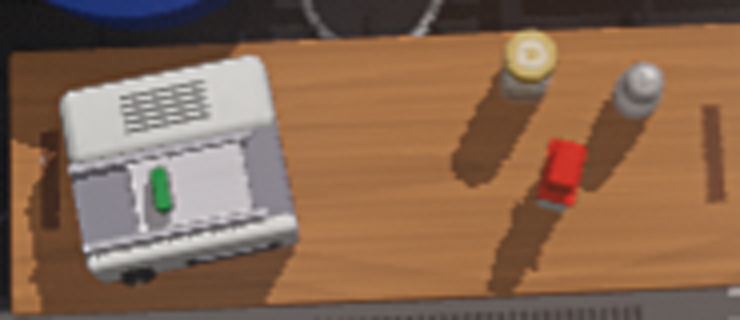

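The crop shows the slicer turned about +10° with the green grip near its left. The pusher (red, crop (563,170)) has the jar and shaker behind it. I'm moving over the grip for a close look.

```bash
python3 -m inch '{"claw":[1,1,1,1,1,1,1,1,1,1,1,1,1,1,1,1],"dp":[[12,46,0],[24,92,0],[36,138,0],[48,184,0],[61,233,0],[74,282,0],[87,331,0],[100,380,0],[113,429,0],[126,478,0],[139,527,0],[152,576,0],[165,625,0],[178,674,0],[190,724,0],[197,750,0]],"twist":[[0,0,-1],[0,0,-2],[0,0,-3],[0,0,-4],[0,0,-5],[0,0,-6],[0,0,-7],[0,0,-8],[0,0,-9],[0,0,-10],[0,0,-11],[0,0,-12],[0,0,-13],[0,0,-14.5],[0,0,-15.5],[0,0,-16.5]]}'
python3 - <<'E'
from h import *
c=cam('wrist'); cv2.imwrite('pics/w1.png',c['bgr']); blob(c,'green',135.5); print(manip.get_obs()['position'],manip.get_obs()['tool_rot'],manip.get_obs()['qpos'])
E
```

```text
clock: 2.2
position: [486.5, 171.2, 404.8]
tool_rot: [-3.14, -0.0, 0.177]
force: [-0.4, -0.5, 0.7]
grip_width: 85.1
grip_force: 0.0
green [278 181  18  54 898] [286.3 206.9] mean [491.9 170.5] rect ((491.2779541015625, 170.21290588378906), (35.96551513671875, 11.156332969665527), 9.899064064025879)
[486.74656767 173.71426363 405.22402266] [-3.13769065e+00 -2.14892413e-03  1.78021565e-01] [ 0.3192763   0.33794076 -0.85652769  1.87280141  0.28823395  1.05734305
 -2.04486938]
```

View pics/w1.png

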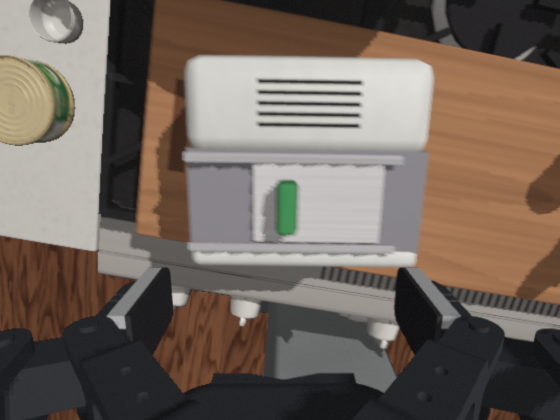

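The wrist view shows the green grip at (286,207) on the nearly closed shutter, between guides at rows 155 and 248. The shutter plate covers columns 250–383. I'll descend on the grip, close, and check.

```bash
python3 -m inch '{"claw":[1,1,1,0.2,0.2,0.2,0.2,0.2],"dp":[[5,2,0],[5,2,-20],[5,2,-50],[5,2,-75],[5,2,-95],[5,2,-106],[5,2,-111],[5,2,-111]],"twist":[[0,0,0],[0,0,0],[0,0,0],[0,0,0],[0,0,0],[0,0,0],[0,0,0],[0,0,0]]}' 25
python3 - <<'E'
from h import *
c=cam('wrist'); cv2.imwrite('pics/w2.png',c['bgr']); blob(c,'green',135.5); o=manip.get_obs(); print(o['position'],o['tool_rot'],o['force'])
E
```

```text
clock: 3.25
position: [491.8, 170.2, 293.9]
tool_rot: [-3.142, -0.0, 0.174]
force: [-0.2, 0.3, -0.2]
grip_width: 51.0
grip_force: 0.0
green [ 270  242   36   97 3310] [287.2 289.6] mean [493.6 168.9] rect ((492.974853515625, 168.66439819335938), (39.42281723022461, 13.114156723022461), 9.407866477966309)
[491.92204315 170.28450154 294.22967299] [-3.14150996e+00 -9.54441687e-04  1.73916170e-01] [-0.47965198  0.81360057  0.35286119]
```

View pics/w2.png

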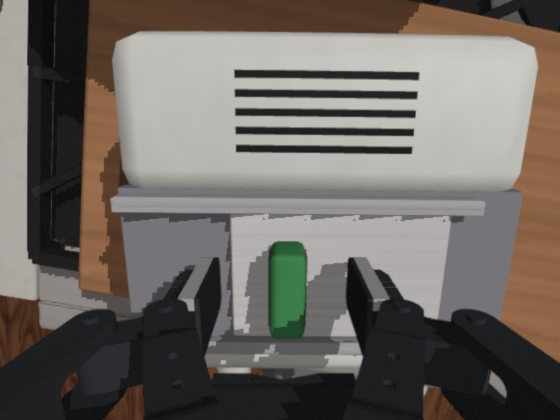

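The open fingers straddle the green grip (287,290) centrally. Closing, then sliding along slicer +y.

```bash
python3 -m inch '{"claw":[-0.4,-1,-1,-1,-1,-1,-1,-1,-1,-1,-1,-1],"dp":[[0,0,0],[0,0,0],[0,0,0],[0,0,0],[0,0,0],[-1,6,0],[-2,12,0],[-3.5,19,0],[-4.5,26,0],[-5.5,32,0],[-6.2,36,0],[-6.2,36,0]],"twist":[[0,0,0],[0,0,0],[0,0,0],[0,0,0],[0,0,0],[0,0,0],[0,0,0],[0,0,0],[0,0,0],[0,0,0],[0,0,0],[0,0,0]]}' 40
python3 -m inch '{"claw":[-1,-1,-1],"dp":[[-0.7,4,0],[-0.7,4,0],[-0.7,4,0]],"twist":[[0,0,0],[0,0,0],[0,0,0]]}'
python3 -m inch '{"claw":[-1,-1,-1],"dp":[[-0.7,4,0],[-0.7,4,0],[-0.7,4,0]],"twist":[[0,0,0],[0,0,0],[0,0,0]]}'
```

```text
clock: 4.8
position: [485.7, 206.7, 294.3]
tool_rot: [-3.141, -0.001, 0.174]
force: [-0.2, 0.6, 5.6]
grip_width: 12.9
grip_force: 41.3
clock: 5.18
position: [485.1, 210.4, 294.3]
tool_rot: [-3.141, -0.001, 0.174]
force: [-0.5, 0.9, 5.6]
grip_width: 12.8
grip_force: 41.3
clock: 5.55
position: [484.5, 214.4, 294.3]
tool_rot: [-3.141, -0.001, 0.174]
force: [0.5, 0.1, 5.9]
grip_width: 13.0
grip_force: 41.3
```

```bash
python3 -m inch '{"claw":[-1,-1,-1],"dp":[[-0.5,3,0],[-0.5,3,0],[-0.5,3,0]],"twist":[[0,0,0],[0,0,0],[0,0,0]]}'
python3 -m inch '{"claw":[-1,-1,-1],"dp":[[-0.5,3,0],[-0.5,3,0],[-0.5,3,0]],"twist":[[0,0,0],[0,0,0],[0,0,0]]}'
python3 - <<'E'
from h import *
o=manip.get_obs(); print(o['position'],o['tool_rot'],o['force'])
E
```

```text
clock: 5.92
position: [484.2, 216.3, 294.3]
tool_rot: [3.14, -0.001, 0.173]
force: [0.1, -1.9, 7.8]
grip_width: 13.2
grip_force: 41.5
clock: 6.3
position: [484.2, 217.2, 294.3]
tool_rot: [3.136, -0.0, 0.171]
force: [-0.4, -8.9, 11.7]
grip_width: 13.1
grip_force: 42.0
[484.23674559 217.20612524 294.26552476] [ 3.13602920e+00 -1.25246560e-04  1.71077539e-01] [-0.36272899 -8.87269495 11.68660442]
```

The stop is reached (force rises). Releasing, rising, and viewing the uncovered slot.

```bash
python3 -m inch '{"claw":[0.2,0.2,0.2,0.2,0.2,0.2,0.2,0.2,0.2,0.2],"dp":[[0,-3,0],[0,-3,0],[0,-3,5],[0,-3,30],[4,-20,60],[9,-50,90],[14,-80,111],[18,-99,111],[18,-99,111],[18,-99,111]],"twist":[[0,0,0],[0,0,0],[0,0,0],[0,0,0],[0,0,0],[0,0,0],[0,0,0],[0,0,0],[0,0,0],[0,0,0]]}'
python3 - <<'E'
from h import *
c=cam('wrist'); cv2.imwrite('pics/w3.png',c['bgr']); m,P=blob(c,'green',135.5)
h=cv2.cvtColor(c['bgr'],cv2.COLOR_BGR2HSV); H,S,V=cv2.split(h)
o=((H<25)&(S>60)&(V>15)); o[:170]=0;o[255:]=0;o[:,:240]=0;o[:,340:]=0
ys,xs=np.nonzero(o);print(o.sum(), xs.min(),xs.max(),ys.min(),ys.max())
cv2.imwrite('pics/w3c.png',cv2.resize(c['bgr'][120:300,160:420],None,fx=3,fy=3,interpolation=cv2.INTER_CUBIC))
s=manip.get_obs(); print(s['position'],s['tool_rot'],s['force'])
E
```

```text
clock: 7.55
position: [500.6, 122.2, 404.6]
tool_rot: [-3.141, 0.0, 0.175]
force: [-0.1, -0.2, -0.1]
grip_width: 50.8
grip_force: 0.0
green [ 132  188   26   54 1170] [144.1 214.6] mean [484.2 213.1] rect ((484.0970764160156, 212.8350830078125), (37.20170974731445, 16.323715209960938), 6.656867980957031)
1193 272 299 177 222
[500.52280995 122.49817458 404.55319835] [-3.14073898e+00  4.02457367e-04  1.75919752e-01] [-1.23095108  1.19785094 -0.8895014 ]
```

View pics/w3c.png

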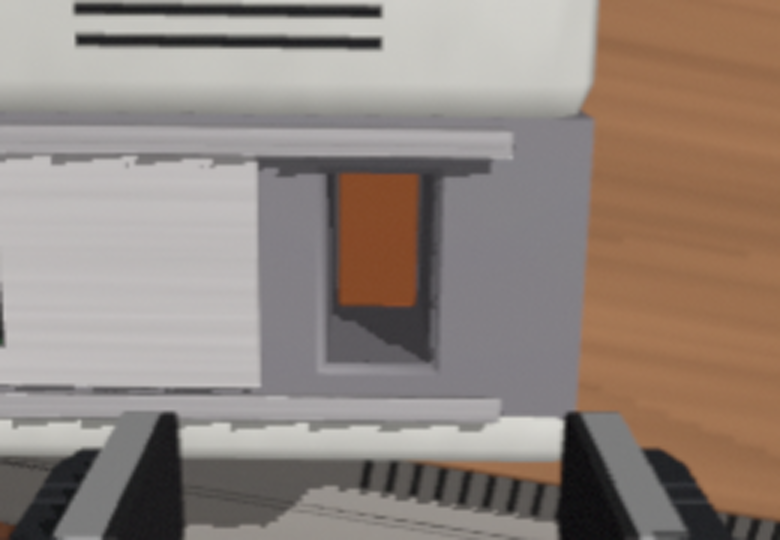

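The slot is fully uncovered with the orange plate visible inside. In the crop the rim corners are about (325,170), (442,172), (438,372) and (319,374).

```bash
python3 - <<'E'
from h import *
c=cam('wrist')
f=lambda p:(np.array(p,float)+.5)/3-.5+[160,120]
q=onz(c,f([(325,170),(442,172),(438,372),(319,374)]),111)
print(q.round(1),q.mean(0).round(1),np.linalg.norm(q-np.roll(q,-1,0),axis=1).round(1))
# subpixel edges near the slot: horizontal profile
g=cv2.cvtColor(c['bgr'],cv2.COLOR_BGR2GRAY).astype(float)
print('rows200-215',g[200:216,258:316].mean(0).round(0).astype(int).tolist())
print('cols280-292',g[165:255,275:290].mean(1).round(0).astype(int).tolist())
# shutter right edge and deck edges for yaw: 
sh=(g>150)
E=[(max(np.nonzero(g[r,160:262]>165)[0])+160,r) for r in range(178,245,3)]
P=onz(c,E,115.5); a=np.polyfit(P[:,0],P[:,1],1); print('shutter edge yaw',np.degrees(np.arctan(a[0])))
# guide edges
for lo,hi in((155,172),(245,262)):
    L=[];
    for col in range(165,320,5):
        d=np.diff(g[lo:hi,col]); L.append((col,lo+np.argmax(d)+.5))
    P=onz(c,L,119.5); v=cv2.fitLine(P[:,:2].astype(np.float32),cv2.DIST_HUBER,0,.01,.01).ravel(); print('guide',np.degrees(np.arctan2(v[1],v[0]))%180-90,v[2:])
E
```

```text
[[519.4 137.1 111. ]
 [523.8 109.8 111. ]
 [474.5 101.2 111. ]
 [468.8 130.1 111. ]] [496.6 119.6 111. ] [27.6 50.  29.5 51.1]
rows200-215 [128, 129, 129, 129, 129, 129, 129, 132, 135, 129, 115, 94, 75, 61, 69, 76, 84, 87, 87, 87, 87, 87, 87, 87, 87, 87, 87, 87, 87, 87, 87, 87, 87, 87, 87, 87, 87, 87, 87, 86, 80, 68, 58, 51, 51, 55, 71, 85, 89, 109, 127, 129, 129, 129, 129, 129, 129, 129]
cols280-292 [173, 167, 160, 154, 160, 161, 161, 104, 78, 76, 72, 68, 73, 86, 88, 88, 88, 87, 88, 88, 88, 88, 88, 88, 88, 88, 88, 88, 88, 88, 88, 87, 87, 87, 87, 87, 87, 87, 87, 87, 87, 86, 87, 87, 87, 87, 87, 87, 87, 87, 87, 87, 86, 87, 87, 85, 74, 61, 57, 57, 57, 58, 65, 69, 73, 78, 81, 85, 88, 92, 94, 94, 94, 94, 93, 97, 126, 140, 146, 141, 130, 128, 127, 128, 128, 127, 123, 129, 165, 169]
shutter edge yaw 9.748477100336457
guide 9.440491 [527.5138  155.63431]
guide 9.308739 [463.15646 147.17421]
```

```bash
python3 -m inch '{"claw":[0.2,0.2,0.2,0.2,0.2,0.2,0.2,0.2,0.2,0.2],"dp":[[-2,-30,0],[-4,-70,0],[-6,-115,0],[-8,-160,0],[-10,-205,0],[-11,-240,0],[-12,-262,0],[-13,-272,0],[-13,-272,0],[-13,-272,0]],"twist":[[0,0,-4],[0,0,-8],[0,0,-12],[0,0,-16],[0,0,-20],[0,0,-24],[0,0,-27],[0,0,-27],[0,0,-27],[0,0,-27]]}'
python3 - <<'E'
from h import *
c=cam('wrist'); cv2.imwrite('pics/w4.png',c['bgr']); blob(c,'red',118); blob(c,'red',98)
s=manip.get_obs(); print(s['position'],s['tool_rot'],s['force'],s['qpos'],np.round(c['world_from_camera'],3)[:3,3])
E
```

```text
clock: 8.9
position: [488.3, -149.3, 404.7]
tool_rot: [-3.141, 0.0, -0.295]
force: [0.1, 0.6, 0.4]
grip_width: 51.1
grip_force: 0.0
red [ 270  146   41   69 2626] [289.9 179.9] mean [ 505.8 -159.2] rect ((505.4734191894531, -158.96371459960938), (27.395780563354492, 47.72488021850586), 72.87352752685547)
red [ 270  146   41   69 2626] [289.9 179.9] mean [ 502.3 -158.4] rect ((501.8749084472656, -158.22012329101562), (29.547788619995117, 51.473838806152344), 72.87351989746094)
[ 488.27823673 -149.36173203  404.78521465] [-3.14108019e+00 -5.34003874e-05 -2.94653070e-01] [ 0.55522176 -0.64988454 -0.48543261] [ 0.79494882  0.27764832 -0.64406787  1.89089031  0.19204245  1.03468422
 -1.794899  ] [ 551.285 -168.43   372.606]
```

View pics/w4.png

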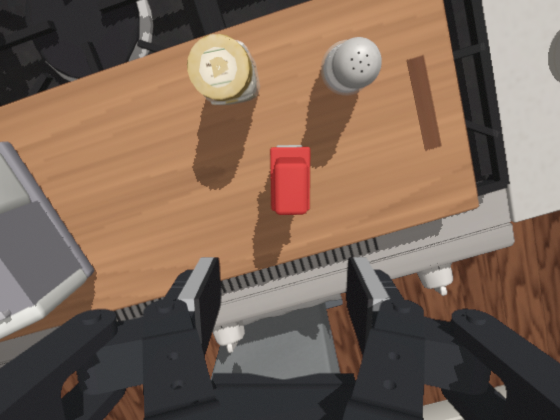

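The pusher's red top is at about columns 274–310, rows 158–214. The jar cap is at (219,67) and the shaker at (356,63), both well clear of the fingers.

```bash
python3 - <<'E'
from h import *
c=cam('wrist'); b=c['bgr'].astype(int)
print('col290 R',b[140:222,285:296,2].mean(1).astype(int).tolist())
print('row195 R',b[190:205,262:318,2].mean(0).astype(int).tolist())
print('row152 R',b[149:155,262:318,2].mean(0).astype(int).tolist())
print(onz(c,[(292,158),(292,214),(292,186),(275,195),(310,195)],118).round(1))
print(onz(c,[(290,147)],78).round(1))
E
```

```text
col290 R [184, 184, 184, 184, 184, 187, 191, 211, 223, 219, 215, 215, 214, 215, 214, 214, 211, 188, 180, 181, 182, 184, 188, 205, 222, 224, 222, 219, 216, 215, 214, 214, 214, 214, 214, 214, 214, 214, 214, 214, 214, 214, 214, 213, 213, 213, 213, 213, 213, 213, 213, 213, 212, 212, 212, 213, 212, 212, 212, 212, 212, 211, 211, 211, 211, 211, 211, 211, 211, 210, 209, 201, 181, 154, 130, 126, 126, 128, 132, 132, 133, 138]
row195 R [120, 118, 115, 113, 110, 110, 110, 110, 114, 124, 133, 133, 133, 157, 179, 190, 199, 207, 211, 211, 211, 212, 212, 212, 212, 212, 212, 212, 212, 212, 212, 212, 212, 212, 212, 212, 212, 212, 212, 212, 211, 208, 204, 200, 189, 177, 189, 188, 175, 177, 178, 178, 178, 178, 178, 178]
row152 R [184, 184, 184, 184, 184, 183, 183, 176, 175, 199, 213, 215, 215, 215, 215, 215, 215, 215, 216, 216, 216, 216, 216, 215, 215, 216, 216, 216, 216, 215, 215, 215, 215, 215, 215, 215, 215, 215, 215, 215, 215, 215, 215, 215, 215, 214, 209, 187, 134, 117, 115, 115, 115, 115, 115, 114]
[[ 520.1 -165.   118. ]
 [ 482.2 -153.8  118. ]
 [ 501.5 -159.5  118. ]
 [ 498.8 -146.3  118. ]
 [ 491.7 -169.7  118. ]]
[[ 523.9 -165.4   78. ]]
```

```bash
python3 -m inch '{"claw":[0.2,0.2,0.2,0.2,0.2,0.2,0.2,0.2,-0.2,-1,-1,-1,-1,-1],"dp":[[12,-7,0],[12,-7,-15],[12,-7,-40],[12,-7,-80],[12,-7,-115],[12,-7,-138],[12,-7,-149],[12,-7,-150],[12,-7,-150],[12,-7,-150],[12,-7,-150],[12,-7,-150],[12,-7,-150],[12,-7,-150]],"twist":[[0,0,0],[0,0,0],[0,0,0],[0,0,0],[0,0,0],[0,0,0],[0,0,0],[0,0,0],[0,0,0],[0,0,0],[0,0,0],[0,0,0],[0,0,0],[0,0,0]]}' 80
python3 - <<'E'
from h import *
c=cam('wrist'); cv2.imwrite('pics/w5.png',c['bgr'])
s=manip.get_obs(); print(s['position'],s['tool_rot'],s['force'])
E
```

```text
clock: 10.75
position: [500.7, -158.1, 255.8]
tool_rot: [3.141, -0.002, -0.298]
force: [-0.3, 0.2, 6.5]
grip_width: 23.0
grip_force: 78.6
[ 500.70550729 -158.10815876  255.80917022] [ 3.14121207e+00 -2.35767425e-03 -2.97488096e-01] [-0.59142809 -0.31189513  5.08413226]
```

View pics/w5.png

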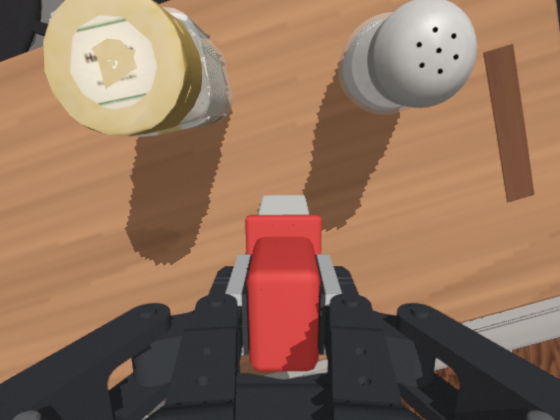

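The pusher is gripped squarely: the collar is level, its back edge at row 216 and the foot tip at row 197. Lifting and carrying it over the slot.

```bash
python3 -m inch '{"claw":[-1,-1,-1,-1,-1,-1,-1,-1,-1,-1,-1,-1,-1,-1,-1],"dp":[[0,0,8],[0,0,30],[0,0,70],[0,0,110],[0,15,130],[0,50,130],[0,90,130],[-1,130,130],[-1,170,130],[-2,210,130],[-2,245,130],[-2,268,130],[-2,279,130],[-2,279,122],[-2,279,122]],"twist":[[0,0,0],[0,0,0],[0,0,0],[0,0,0],[0,0,2],[0,0,5],[0,0,9],[0,0,13],[0,0,17],[0,0,21],[0,0,24],[0,0,26.7],[0,0,26.7],[0,0,26.7],[0,0,26.7]]}'
python3 - <<'E'
from h import *
c=cam('wrist'); cv2.imwrite('pics/w6.png',c['bgr'])
s=manip.get_obs(); print(s['position'],s['tool_rot'],s['force'],s['grip_width'])
cv2.imwrite('pics/w6c.png',cv2.resize(c['bgr'][130:330,180:400],None,fx=3,fy=3,interpolation=cv2.INTER_CUBIC))
E
```

```text
clock: 12.68
position: [497.6, 119.8, 375.5]
tool_rot: [3.141, 0.002, 0.167]
force: [-0.9, -0.5, -1.5]
grip_width: 23.1
grip_force: 78.3
[497.88033135 119.7734704  375.88790958] [3.14094118e+00 1.74881934e-03 1.66706580e-01] [ 0.17455469 -0.04810117 -1.71821833] 23.04628898654223
```

View pics/w6c.png

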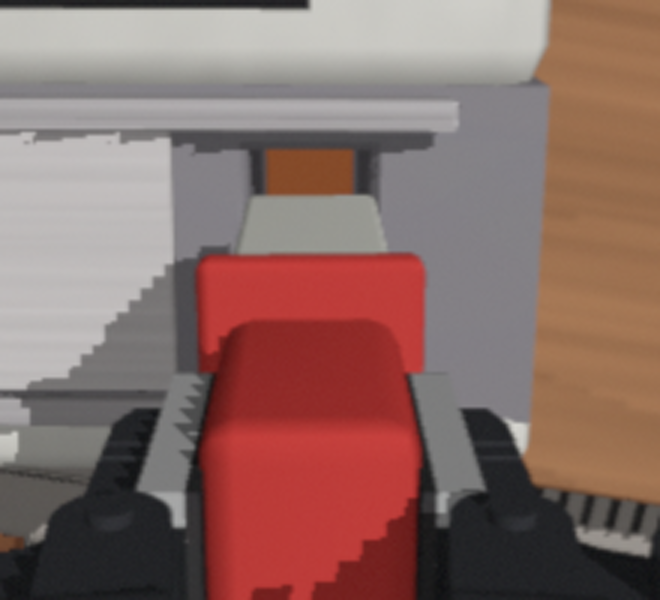

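The crop shows the blade's lower back edge at row ~196, columns 248–378, just in front of the slot mouth (columns 250–382, back edge row ~148). Now measuring their relative offset.

```bash
python3 - <<'E'
from h import *
c=cam('wrist'); g=cv2.cvtColor(c['bgr'],cv2.COLOR_BGR2GRAY).astype(float)
print('slot row',g[184:191,255:315].mean(0).astype(int).tolist())
print('blade r199',g[198:200,255:315].mean(0).astype(int).tolist())
print('col',g[170:205,278:292].mean(1).astype(int).tolist())
f=lambda p:(np.array(p,float)+.5)/3-.5+[180,130]
B=onz(c,f([(248,196),(378,196)]),142); S=onz(c,f([(250,148),(382,148)]),111)
a=np.radians(9.55); X=np.array([np.cos(a),np.sin(a),0]);Y=np.array([-X[1],X[0],0])
print(B.round(1),S.round(1)); pb=B.mean(0)-23*X; ps=S.mean(0)-24*X; print(pb,ps,'d',ps-pb, 'x',(ps-pb)@X,'y',(ps-pb)@Y)
for v in (B,S): d=v[0]-v[1]; print(np.linalg.norm(d), np.degrees(np.arctan2(-d[0],d[1])))
E
```

```text
slot row [129, 129, 129, 129, 129, 125, 119, 108, 83, 54, 50, 52, 64, 77, 82, 87, 88, 88, 87, 88, 87, 87, 88, 87, 87, 87, 88, 87, 88, 88, 88, 87, 88, 88, 88, 88, 88, 88, 88, 88, 87, 85, 81, 71, 57, 50, 51, 54, 66, 77, 84, 105, 127, 129, 129, 129, 130, 130, 130, 130]
blade r199 [129, 129, 130, 130, 131, 129, 119, 115, 135, 148, 148, 148, 148, 148, 148, 149, 149, 149, 149, 149, 149, 149, 148, 149, 149, 149, 149, 149, 149, 149, 150, 150, 150, 150, 150, 150, 150, 149, 150, 150, 150, 150, 150, 150, 151, 151, 151, 151, 153, 155, 141, 116, 128, 131, 130, 129, 129, 129, 129, 130]
col [157, 161, 161, 159, 104, 78, 76, 74, 68, 69, 81, 86, 88, 87, 87, 88, 88, 88, 88, 88, 87, 88, 88, 88, 95, 131, 147, 149, 149, 149, 149, 149, 149, 149, 149]
[[516.3 134.4 142. ]
 [520.3 110.8 142. ]] [[519.5 136.2 111. ]
 [524.1 108.8 111. ]]
[495.61421525 118.80142361 142.        ] [498.09780993 118.51571177 111.        ] d [  2.48359467  -0.28571185 -31.        ] x 2.4017730692337977 y -0.6938010425916789
23.979599757916493 9.543557810405703
27.776593635907172 9.544192341070731
```

```bash
python3 -m inch '{"claw":[-1,-1,-1,-1],"dp":[[1.4,0.9,-8],[1.4,0.9,-16],[1.4,0.9,-18],[1.4,0.9,-18]],"twist":[[0,0,0],[0,0,0],[0,0,0],[0,0,0]]}'
python3 - <<'E'
from h import *
c=cam('wrist'); g=cv2.cvtColor(c['bgr'],cv2.COLOR_BGR2GRAY).astype(float)
print(manip.get_obs()['position'],manip.get_obs()['tool_rot'])
for r in range(178,200,3): print(r,g[r:r+2,252:318].mean(0).astype(int).tolist())
print('col',g[160:210,278:292].mean(1).astype(int).tolist())
cv2.imwrite('pics/w7c.png',cv2.resize(c['bgr'][140:240,220:350],None,fx=5,fy=5,interpolation=cv2.INTER_CUBIC))
E
```

```text
clock: 13.28
position: [499.3, 122.0, 358.4]
tool_rot: [-3.141, 0.001, 0.169]
force: [-0.3, -0.5, -0.9]
grip_width: 23.3
grip_force: 78.3
[499.44784726 122.06602362 358.67140464] [-3.14148118e+00  7.20190160e-05  1.68796077e-01]
178 [154, 154, 154, 154, 154, 155, 153, 154, 154, 154, 154, 155, 154, 154, 154, 154, 154, 154, 155, 155, 154, 155, 155, 155, 155, 155, 154, 155, 154, 155, 155, 154, 155, 156, 157, 152, 152, 152, 153, 153, 153, 153, 153, 153, 154, 154, 153, 154, 153, 153, 154, 154, 154, 154, 154, 154, 154, 154, 155, 154, 155, 154, 155, 154, 155, 155]
181 [135, 134, 134, 134, 135, 135, 137, 139, 139, 139, 139, 139, 139, 139, 140, 140, 140, 140, 139, 140, 141, 148, 156, 157, 158, 157, 158, 158, 158, 154, 147, 147, 147, 147, 147, 147, 147, 148, 147, 147, 148, 149, 148, 149, 150, 150, 150, 150, 150, 150, 150, 151, 151, 151, 153, 152, 153, 153, 153, 153, 154, 154, 154, 154, 154, 154]
184 [76, 74, 75, 76, 75, 75, 75, 75, 75, 75, 75, 75, 75, 75, 75, 75, 74, 75, 76, 74, 74, 74, 75, 74, 75, 76, 74, 76, 75, 75, 74, 75, 75, 75, 75, 75, 75, 75, 75, 75, 75, 76, 75, 74, 75, 76, 76, 74, 75, 
[... 1111 characters left out ...]
 146, 146, 147, 146, 147, 146, 146, 147, 148, 147, 147, 147, 147, 132, 83, 51, 52, 62, 71, 80, 93, 113, 126, 127, 126, 126, 126]
199 [126, 127, 126, 126, 126, 126, 127, 126, 124, 116, 117, 136, 145, 145, 145, 145, 145, 146, 146, 145, 146, 146, 146, 146, 146, 145, 146, 146, 146, 145, 146, 146, 146, 146, 146, 147, 147, 147, 146, 146, 147, 147, 147, 147, 146, 147, 147, 147, 148, 148, 147, 150, 153, 138, 77, 54, 66, 79, 82, 97, 118, 125, 126, 126, 127, 126]
col [163, 158, 152, 147, 141, 136, 128, 126, 126, 124, 121, 132, 164, 169, 170, 165, 160, 155, 151, 157, 158, 155, 144, 95, 75, 74, 69, 65, 68, 83, 85, 85, 85, 85, 92, 128, 144, 146, 146, 146, 146, 146, 146, 146, 146, 146, 146, 146, 147, 146]
```

View pics/w7c.png

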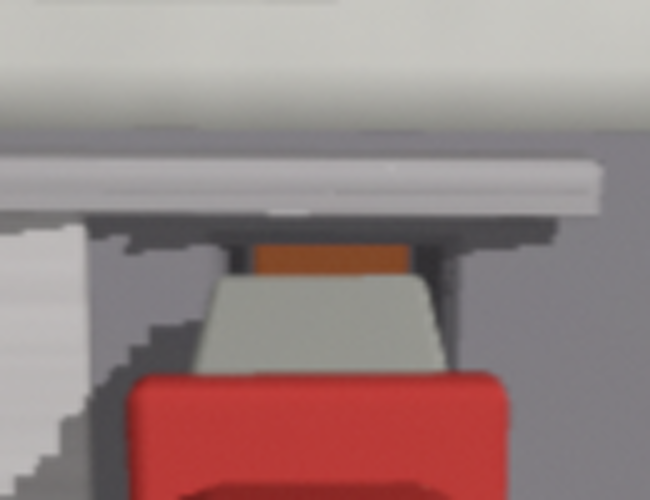

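```bash
python3 - <<'E'
from h import *
c=cam('wrist')
B=onz(c,[(263.0,195),(304.3,195),(283.65,194.5)],124.8); S=onz(c,[(265.5,192),(308,192),(286.75,188.6)],110.5)
a=np.radians(9.6); X=np.array([np.cos(a),np.sin(a),0]);Y=np.array([-X[1],X[0],0])
d=(S[2]-24*X)-(B[2]-23*X); print('x',d@X,'y',d@Y, d, 'widths',(B[0]-B[1])@Y,(S[0]-S[1])@Y, 'lat',(S[:2].mean(0)-B[:2].mean(0))@Y)
E
```

```text
x -0.5935971909842893 y -1.833982577873588 [ -0.2794335   -1.90729301 -14.3       ] widths 22.854276301669547 25.13212227181341 lat -1.8411534457444105
```

```bash
python3 -m inch '{"claw":[-1,-1,-1,-1,-1,-1,-1,-1],"dp":[[-0.2,-1.75,0],[-0.2,-1.75,0],[-0.2,-1.75,0],[-0.2,-1.75,-4],[-0.2,-1.75,-7],[-0.2,-1.75,-10],[-0.2,-1.75,-12],[-0.2,-1.75,-12]],"twist":[[0,0,0],[0,0,0],[0,0,0],[0,0,0],[0,0,0],[0,0,0],[0,0,0],[0,0,0]]}'
python3 - <<'E'
from h import *
s=manip.get_obs(); print(s['position'],s['tool_rot'],s['force'],s['wrist_torque'])
E
```

```text
clock: 14.38
position: [499.2, 120.3, 346.5]
tool_rot: [-3.141, 0.0, 0.169]
force: [0.2, 0.0, -0.7]
grip_width: 23.0
grip_force: 78.3
[499.17855453 120.26810508 346.48743232] [-3.14146553e+00  3.57774281e-04  1.68652026e-01] [ 0.22652487  0.03790498 -0.71202524] [-0.0338835   0.03735407 -0.01804613]
```

```bash
python3 -m inch '{"claw":[-1,-1,-1,-1,-1,-1],"dp":[[0,0,-2],[0,0,-4],[0,0,-6],[0,0,-8],[0,0,-9],[0,0,-9]],"twist":[[0,0,0],[0,0,0],[0,0,0],[0,0,0],[0,0,0],[0,0,0]]}'
python3 - <<'E'
from h import *
s=manip.get_obs(); print(s['position'],s['tool_rot'],s['force'],s['wrist_torque'])
E
```

```text
clock: 15.12
position: [499.2, 120.3, 337.6]
tool_rot: [-3.142, 0.0, 0.169]
force: [0.9, -0.6, -1.5]
grip_width: 22.8
grip_force: 78.3
[499.19889869 120.27371891 337.62647736] [-3.14156270e+00  1.49898957e-04  1.68646659e-01] [ 0.90794549 -0.55189949 -1.49744177] [ 0.00665479 -0.02556114 -0.00431362]
```

The full blade section is in with no contact force. Continuing.

```bash
python3 -m inch '{"claw":[-1,-1,-1,-1,-1,-1,-1,-1],"dp":[[0,0,-3],[0,0,-7],[0,0,-12],[0,0,-17],[0,0,-22],[0,0,-26],[0,0,-28],[0,0,-28]],"twist":[[0,0,0],[0,0,0],[0,0,0],[0,0,0],[0,0,0],[0,0,0],[0,0,0],[0,0,0]]}'
python3 -m inch '{"claw":[-1,-1,-1,-1,-1,-1],"dp":[[0,0,-3],[0,0,-6],[0,0,-9],[0,0,-11],[0,0,-12],[0,0,-12]],"twist":[[0,0,0],[0,0,0],[0,0,0],[0,0,0],[0,0,0],[0,0,0]]}' 100
```

```text
clock: 16.12
position: [499.2, 120.3, 309.6]
tool_rot: [-3.142, 0.0, 0.169]
force: [-1.0, -0.0, -1.5]
grip_width: 23.2
grip_force: 78.3
clock: 16.88
position: [499.4, 120.3, 297.9]
tool_rot: [3.142, -0.001, 0.169]
force: [-0.9, -1.4, 4.7]
grip_width: 23.0
grip_force: 99.7
```

```bash
for i in 1 2; do :; done
python3 -m inch '{"claw":[-1,-1,-1],"dp":[[0,0,-2],[0,0,-2],[0,0,-2]],"twist":[[0,0,0],[0,0,0],[0,0,0]]}'
python3 -m inch '{"claw":[-1,-1,-1],"dp":[[0,0,-1.5],[0,0,-1.5],[0,0,-1.5]],"twist":[[0,0,0],[0,0,0],[0,0,0]]}'
python3 -m inch '{"claw":[-1,-1,-1],"dp":[[0,0,-1.5],[0,0,-1.5],[0,0,-1.5]],"twist":[[0,0,0],[0,0,0],[0,0,0]]}'
```

```text
clock: 17.25
position: [499.4, 120.3, 296.0]
tool_rot: [3.142, -0.001, 0.169]
force: [-1.1, -0.4, 6.2]
grip_width: 22.5
grip_force: 99.9
clock: 17.62
position: [499.4, 120.4, 294.9]
tool_rot: [3.141, -0.001, 0.169]
force: [-3.0, -1.7, 8.1]
grip_width: 22.7
grip_force: 101.0
clock: 18.0
position: [499.4, 120.6, 294.8]
tool_rot: [3.14, -0.001, 0.169]
force: [-7.3, -3.1, 25.4]
grip_width: 22.9
grip_force: 103.2
```

Collar contact at exactly the predicted height (TCP z 294.8, force up to 25 N). A last look before handing in.

```bash
python3 - <<'E'
from h import *
c=cam('wrist'); cv2.imwrite('pics/w8.png',c['bgr'])
s=manip.get_obs(); print(s['position'],s['force'],s['clock'])
E
```

```text
[499.36274329 120.58459951 294.79578322] [-7.36452726 -3.765199   23.81929545] 18.05
```

View pics/w8.png

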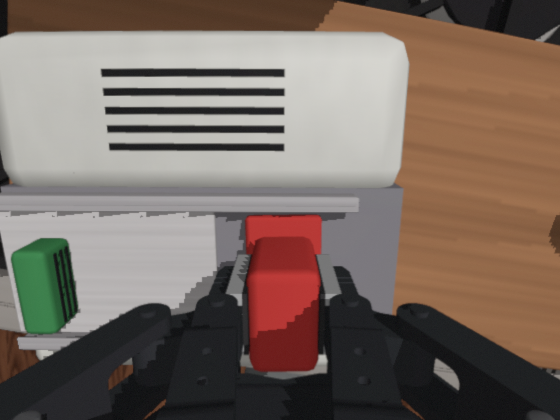

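The collar sits flat on the rim (row ~218), and the shutter and green grip (45,285) are at the far left. Grip-to-slot distance works out to 97 mm, so the shutter is fully open.

```bash
python3 -c "
from rig import manip
print(manip.close_job())"
```

```text
the job is handed in; nothing more can be done
None
```

The shutter is fully open against its stop. The pusher is in the slot with its collar on the rim, held pressed down at about 24 N. I handed the job in at 18 s, and the tin, jar, shaker and mug were not touched.

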